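Open the castings tub and hold the tumbler flap open for loading

ROBOT

A 6-joint arm with a two-finger parallel gripper is mounted at the origin on the work surface. World frame = base frame: x ahead of the robot, y to its left, z up, the work surface at z = 0. Lengths are in m, angles in rad, forces in N, time in s.
With the tool pointing down it reaches from about 0.25 to 0.775 m from the base axis. Payload 4 kg.
Tool frame: the origin (TCP) lies at the very end of the fingers, on their centre line; the grasp point (between the pads) lies 19 mm behind it; z points along the fingers, y is the line along which they close (so a half turn about z gives the same grasp; the last joint's range is limited). The gripper opens to 85 mm and grips with 20 to 120 N. Pads are 22 mm wide; open, the fingers measure 114 mm over their backs; the gripper's body (76 mm by 85 mm) begins 54 mm behind the grasp point. The pads swing forward as they close: fully open they stand 13 mm farther back than shut.
Start: joints at [1.117, 0.087, 1.371, -0, 1.684, -0.103], TCP at [0.189, 0.517, 0.231] pointing down, gripper open.
Joint ranges: [-3.1, 3.1], [-0.76, 2.03], [0.27, 2.55], [-1.08, 4.22], [0.17, 2.65], [-2.57, 2.57]. Speed limits (rad/s): [2.79, 2.79, 3.14, 3.14, 3.14, 3.14].

INTERFACE

Orientations are given as a rotation vector (axis times angle).
In Python, from bench import r gives the robot as it stands. The module is installed in compiled form; this text tells all that it offers.
- The arm moves only by the tool jog_arm, never from a script. Its argument "steps" is one flat list of numbers, 5 for each row, row after row: the shift along the tool's x, y, z in cm, then the turn about the tool's z in degrees, then the finger opening in cm, from 0 to 8.54. In form: [dx, dy, dz, turn, hand, dx, dy, dz, turn, hand, ...]. A call has 1 to 8 rows; each row shifts and turns the commanded pose from where the row before left it, along the tool's axes as they then stand; what a row does not reach is not made up. A row lasts 1/8 s, in which the tool goes at most 62.5 mm and 10.7 degrees, less where a joint would pass 70% of its speed; a pose out of reach is approached as far as the arm can. A call is refused whole if a number of a shift passes 6.25 or a number of a turn 10.7, either way. A call with a gripper value outside its range is refused whole. The fingers move at their own pace and stop on an object; "force" is the grip in N (left out, the last holds). Time passes only in rows, so rows that do not move let the fingers close. It gives the time, the measured TCP pose, the force, the opening and the grip force at its end, in the units of the state.
- r.read_state(): the state, without advancing time (a new reading comes with each control period).
- r.get_image(name): name is "side" or "top" or "wrist"; returns the picture (420x560x3 uint8, red, green, blue); there is no depth.
- r.camera_params(name): a dict with "camera_matrix" (3x3 intrinsics, pixels), "cam_to_world" (4x4, takes a point from camera to world coordinates). Camera axes: x right, y up, looking along -z (the intrinsics and any distortion apply to the point x, -y, -z); pixel columns grow to the right and rows downward; lengths in m; the calibration is good to about 2 mm. A picture is of the moment at which its call begins: read the wrist's pose just before it. camera_params takes no time and is no camera call; for the wrist camera it gives the pose at the moment of the call.
- r.sign_off(): hands the job in; it is judged then, once.
The state is a dict: "time_s": time; "joints": joint angles; "qd": joint speeds; "joint_torque": joint torques, N m; "tcp_pos": TCP position; "ee_rot": TCP orientation; "ft_force": force on the tool from outside, world axes, zero at the start; "torque": the same for the moment, N m; "width": opening from 0.0 (shut) to 1.0 (fully open); "grip_force": force on a finger pad.
Only numpy, scipy, OpenCV 4.12 (cv2) and the standard library are available. Lean on these libraries where they do the work, as an engineer would, in place of code of your own. Each camera call takes 0.05 s, during which the arm holds its last target. There are 200 camera calls.

TASK

Get the deburring tumbler ready for a workmate to load: first tip the loose lid of the blue castings tub up by its red tab (a clear tilt of about 20 degrees, the opposite edge still on the rim), lift it off and lay it flat, right way up, in the middle of the round black rubber mat, and let go of it. Then raise the tumbler's hinged yellow flap by its black bar and hold it still, open at 50 degrees from closed (the red mark on the tumbler's angle scale). The flap falls shut if released, so finish while still holding it there with the gripper; leave the tub standing where it is and everything else on the bench undisturbed.

Things in the scene. Friction and masses are not known exactly. Their poses are not given: they have to be found in the camera images.
- tumbler: green bench deburring tumbler, fixed; open housing 220 (x) x 260 (y) x 130 mm high, motor behind it to 175 mm from its centre, 92 high. Origin: centre of underside; z up, x to its back (controls face -x). Yellow flap on top: plate 226 x 262 x 8 mm, 0.45 kg, hinged on the back top edge. At its +y side an angle scale (no obstacle), tick per 10 degrees, long red one at 50
- flap (a joint): angle of the yellow flap in rad: 0 = closed (lying level on the housing), grows as its front edge rises; stop at 1.4. Weight and a light spring shut it from any angle (it takes some 2 to 5 N at the bar); it starts closed. 50 degrees is 0.873
- flap_handle (a point): middle of the flap's black grip bar: round, 10 mm diameter, 110 mm long, parallel to the hinge (along y), on posts at its two ends, its axis 42 mm above the flap's upper face, 180 mm in front of the hinge axis and (flap closed) 50 mm above it. Axes turn with the flap; the tumbler's axes when closed
- flap_hinge (a point): point on the flap's hinge axis, in the middle of its width, 130 mm above the bench; the axis runs along y of the tumbler. With the flap closed, the bar's middle lies 180 mm to -x and 50 mm above this point in the tumbler's axes
- tub_rim (a point): centre of the mouth of the blue round steel tub: outer diameter 150, wall 4, height 110 mm, standing loose on the bench, about 2 kg with the castings in it; z up
- lid: the tub's loose aluminium lid, about 0.16 kg: disc of diameter 160, 4 mm thick, lying on the tub's rim, overhanging by 5 mm; below it a plug of diameter 130 reaches 8 mm down into the mouth. Origin: centre of the disc's underside, level with the rim; z up, x points from the centre to the red tab (roughly away from the robot)
- lid_center (a point): centre of the lid's disc, half-way through its thickness; at 10 mm over whatever the plug stands on when it is laid down flat. Axes as lid
- lid_tab (a point): grip point of the lid's red tab, an upright plate 26 mm long (along the lid's x), 8 mm thick (along the lid's y, the way to pinch it) and 36 mm high over the lid's upper face; this point lies 52 mm from the lid's centre along its x, 22 mm above the lid's upper face and 14 mm below the tab's top. Axes as lid
- mat_top (a point): centre of the upper face of the round black rubber mat, diameter 200, thickness 4 mm, fixed flat on the bench
- tub: the blue tub itself; origin at the centre of its underside
- collar_a: bystander: cast aluminium collar, diameter 70, height 60 mm, origin centre of underside
- collar_b: bystander: another such collar
- oil: bystander: yellow oil bottle, diameter 56, height 160 mm, origin centre of underside
- tin: bystander: steel tin, diameter 70, height 90 mm, origin centre of underside
- wrench: bystander: wrench lying on the bench
- hammer: bystander: hammer lying on the bench
- brush: bystander: brush lying on the bench
There are look-alikes about, which are no part of the job. Of the things that look like the lid, the largest one is meant.

How it is judged:
On the way, in this order (a step that is already met when the one before it is completed fails the run):
1. the lid is tipped up at least 10 degrees while still over the tub (angle between lid_center's own z axis and vertical between 0.175 and 1 rad and horizontal distance between lid_center and tub_rim below 0.05 m and z of lid_center in the frame of tub_rim below 0.06 m and angle between tub_rim's own z axis and vertical below 0.1 rad and distance of tub_rim from where it was at the start of the episode below 0.05 m), for 0.1 s.
2. the lid lies flat on the mat, let go (horizontal distance between lid_center and mat_top below 0.05 m and height (world z) of lid_center below 0.022 m and angle between lid_center's own z axis and vertical below 0.12 rad and linear speed of lid below 0.03 m/s and contact force between the fingers and lid below 0.1 N and angle between tub_rim's own z axis and vertical below 0.1 rad and distance of tub_rim from where it was at the start of the episode below 0.05 m), for 0.3 s.
3. the flap is held still at 50 degrees (horizontal distance between lid_center and mat_top below 0.05 m and height (world z) of lid_center below 0.022 m and angle between lid_center's own z axis and vertical below 0.12 rad and linear speed of lid below 0.03 m/s and contact force between the fingers and lid below 0.1 N and value of joint flap between 0.7505 and 0.9948 rad and velocity of joint flap between -0.1 and 0.1 rad/s and contact force between any of the fingers, the arm and tumbler above 0.5 N), for 0.5 s.
At the end, for the whole second after the job is handed in: Lid flat (7 degrees), right way up, let go, its centre within 50 mm of the mat's; tub upright within 50 mm of its start; flap held still at 50 +- 7 degrees with the robot bearing on it (over 0.5 N) and nothing else touching the tumbler (all of step 3 and angle between tub_rim's own z axis and vertical below 0.1 rad and distance of tub_rim from where it was at the start of the episode below 0.05 m and contact force between tumbler and collar_a below 0.3 N and contact force between tumbler and collar_b below 0.3 N and contact force between tumbler and oil below 0.3 N and contact force between tumbler and tin below 0.3 N and contact force between tumbler and wrench below 0.3 N and contact force between tumbler and hammer below 0.3 N and contact force between tumbler and brush below 0.3 N and contact force between tumbler and lid below 0.3 N and contact force between tumbler and tub below 0.3 N); the arm keeps its last pose, push and grip.
It fails at once if a bystander is moved by more than 30 mm (distance of any of collar_a, collar_b, oil, tin, wrench, hammer, brush from where it was at the start of the episode above 0.03 m).
It fails at once if the tub is tipped over or shoved away (angle between tub_rim's own z axis and vertical above 0.35 rad or distance of tub_rim from where it was at the start of the episode above 0.08 m).
It also fails if it takes over 56 s, if anything falls off the work surface, if the arm or the gripper's body presses on something with over 40 N, if the wrist force passes 120 N, or if a joint passes its speed limit or range.

## Working session

There is one attempt and no reset: what is moved stays moved. The work goes in short steps, Python scripts to look and compute and a tool call to move; the robot and the scene stay as the last step left them, time stands still between calls to the robot, and variables do not carry over. Pictures are saved under pics/ and viewed, at most 10 in all, crops included, and the job is handed in when it is done.

Besides the shell and the picture viewer there is one more tool, called after "Call:" by a JSON object that holds its "method" and its "body". jog_arm: Moves the arm, as the interface text tells. Its arguments: {"type":"object","properties":{"steps":{"type":"array","items":{"type":"number"}},"force":{"type":"number"}},"required":["steps"]}

```bash
mkdir -p pics; cat > h.py <<'E'
import numpy as np, cv2
from bench import r
from scipy.spatial.transform import Rotation as R
def pix(P,name):
    c=r.camera_params(name);K=np.array(c["camera_matrix"]);T=np.linalg.inv(np.array(c["cam_to_world"]))
    p=(T@np.append(P,1))[:3]; q=K@[p[0],-p[1],-p[2]]; return q[:2]/q[2]
def ray(u,v,c):
    K=np.array(c["camera_matrix"]);T=np.array(c["cam_to_world"])
    d=np.linalg.inv(K)@[u,v,1]; d=T[:3,:3]@[d[0],-d[1],-d[2]]; return T[:3,3],d
def atz(u,v,z,c):
    if isinstance(c,str): c=r.camera_params(c)
    o,d=ray(u,v,c); return o+d*(z-o[2])/d[2]
def save(img,fn,s=1.4):
    cv2.imwrite(fn,cv2.resize(img[:,:,::-1],None,fx=s,fy=s,interpolation=cv2.INTER_CUBIC))
E
python3 - <<'E'
from h import *
print(r.read_state())
for n in("top","side"):
    save(r.get_image(n),f"pics/{n}0.png"); print(n,r.camera_params(n))
E
```

```text
{'time_s': 0.0, 'joints': array([ 1.11688288e+00,  8.79411249e-02,  1.37229425e+00, -1.69234150e-05,
        1.68358284e+00, -1.03107965e-01]), 'qd': array([-0.00212113,  0.00080555, -0.00070471,  0.00133589,  0.00053581,
       -0.0002071 ]), 'joint_torque': array([ 9.57079865e-04, -3.51880538e+01, -3.13265669e+01, -1.01603059e-04,
        1.08978135e-02,  8.10247656e-06]), 'tcp_pos': array([0.18880012, 0.51604008, 0.23012641]), 'ee_rot': array([-0.54812138, -3.09280027,  0.00336782]), 'ft_force': array([-0.22356241, -0.37723589,  0.21230488]), 'torque': array([0.03333853, 0.00880752, 0.00725855]), 'grip_force': 0.0, 'width': 1.0063038214277003}
top {'camera_matrix': array([[463.49856529,   0.        , 276.40374047],
       [  0.        , 463.49856529, 220.89211877],
       [  0.        ,   0.        ,   1.        ]]), 'cam_to_world': array([[-0.00731171,  0.99459764, -0.10354744,  0.32271418],
       [-0.9998764 , -0.00583038,  0.01460128,  0.01968228],
       [ 0.01391867,  0.1036414 ,  0.99451734,  1.66264303],
       [ 0.        ,  0.        ,  0.        ,  1.        ]])}
side {'camera_matrix': array([[542.31391655,   0.        , 281.31638792],
       [  0.        , 542.31391655, 221.21929391],
       [  0.        ,   0.        ,   1.        ]]), 'cam_to_world': array([[ 0.96227066,  0.16911539, -0.21315523,  0.12053094],
       [-0.27171848,  0.55611149, -0.7854356 , -1.30157766],
       [-0.01429117,  0.81371985,  0.58108154,  1.09879778],
       [ 0.        ,  0.        ,  0.        ,  1.        ]])}
```

View pics/top0.png

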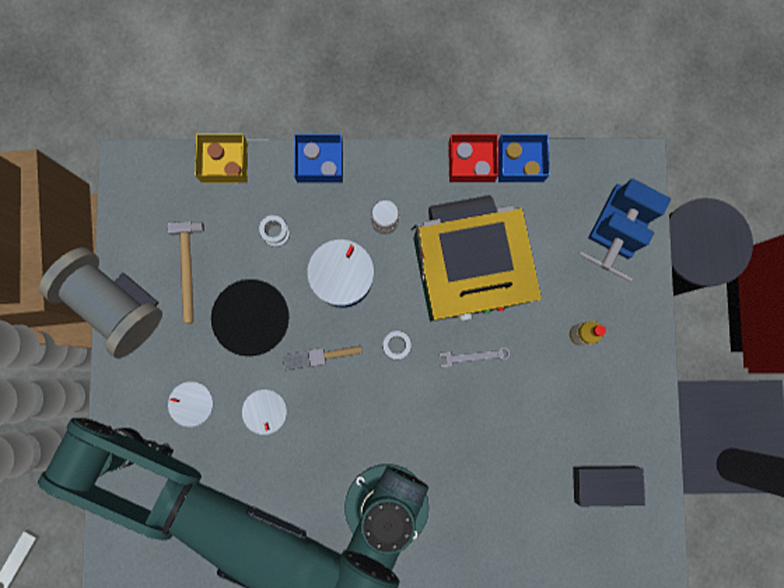

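View pics/side0.png

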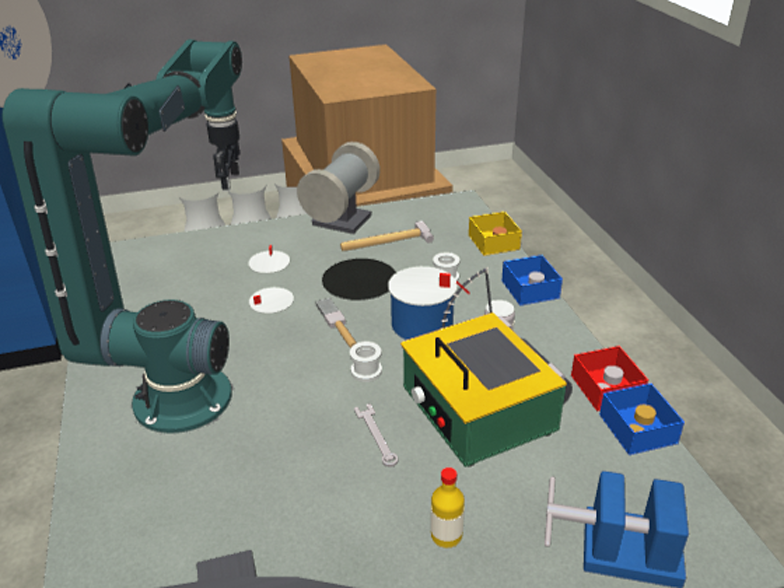

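The top view shows the big lid at (340,272) with its red tab at (350,251), the black mat at (250,317), and the tumbler bar from (461,296) to (512,286). The side view shows the tab at (445,280) and the bar at about (437,342)–(466,385). I'll enlarge both.

```bash
python3 - <<'E'
from h import *
a=cv2.imread("pics/top0.png"); 
t=r.get_image("top"); save(t[135:270,145:395],"pics/topc.png",3.2)
s=r.get_image("side"); save(s[170:340,220:420],"pics/sidec.png",3.5)
# mat / lid segmentation
g=t.astype(int)
m=((g.max(2)<40)).astype('uint8'); m[:, :145]=0; m[:,215:]=0; m[:190]=0; m[265:]=0
M=cv2.moments(m); u,v=M['m10']/M['m00'],M['m01']/M['m00']; print("mat",u,v,M['m00'],atz(u,v,.004,"top"))
w=((g.min(2)>150)&(g.max(2)-g.min(2)<40)).astype('uint8'); w[:,:216]=0;w[:,270:]=0;w[:165]=0;w[222:]=0
c,_=cv2.findContours(w,0,1); c=max(c,key=cv2.contourArea); (u,v),rad=cv2.minEnclosingCircle(c); print("lid",u,v,rad,atz(u,v,.114,"top"), np.linalg.norm(atz(u+rad,v,.114,"top")-atz(u,v,.114,"top")))
rd=((g[:,:,0]>150)&(g[:,:,1]<80)).astype('uint8'); rd[:,:230]=0; rd[:,265:]=0; rd[165:195]*=1; rd[:165]=0; rd[195:]=0
ys,xs=np.nonzero(rd); print("tab red bbox",xs.min(),xs.max(),ys.min(),ys.max(),len(xs)); print(atz(xs.mean(),ys.mean(),.145,"top"))
E
```

```text
mat 178.04526046114432 226.56874466268147 2342.0 [0.47702613 0.34793106 0.004     ]
lid 242.80819702148438 193.934326171875 23.56765365600586 [0.57613921 0.10972626 0.114     ] 0.07956373387473575
tab red bbox 247 251 175 181 16
[0.6232346  0.08655807 0.145     ]
```

View pics/topc.png

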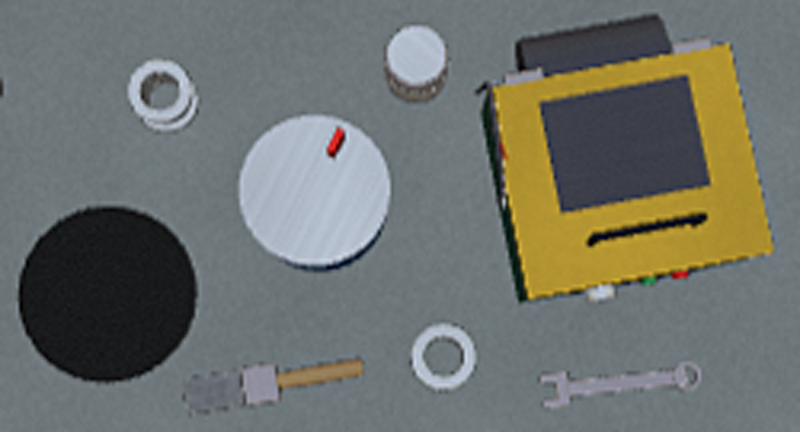

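View pics/sidec.png

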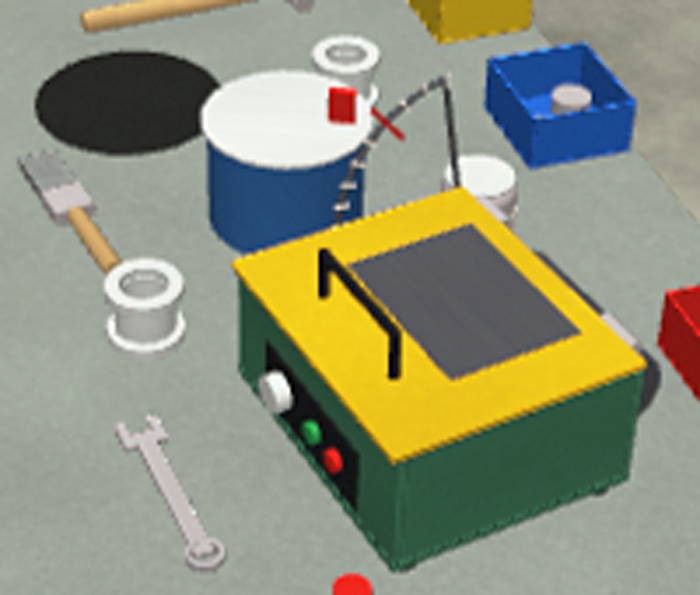

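In the enlarged crops, the tab's top face spans about (340,130) to (331,153) in the top crop and its face is centred at (342,106) in the side crop. The bar ends are at (592,240)/(702,217) in the top crop and (325,256)/(396,330) in the side crop.

```bash
cat >> h.py <<'E'
def tri(pts):
    A=np.zeros((3,3));b=np.zeros(3);L=[]
    for n,u,v in pts:
        o,d=ray(u,v,r.camera_params(n) if isinstance(n,str) else n);d=d/np.linalg.norm(d);M=np.eye(3)-np.outer(d,d);A+=M;b+=M@o;L.append((M,o))
    X=np.linalg.solve(A,b); return X,[np.linalg.norm(M@(X-o)) for M,o in L]
E
python3 - <<'E'
from h import *
T=lambda x,y:("top",x/3.2+145-.5,y/3.2+135-.5)
S=lambda x,y:("side",x/3.5+220-.5,y/3.5+170-.5)
for n,a,b in [("barL",(592,239),(325,256)),("barR",(702,217),(396,330)),("tabtop",(338,139),(342,89)),
  ("fFL",(524,299),(234,264)),("fFR",(772,250),(395,459)),("fBL",(492,87),(460,188)),("fBR",(728,43),(645,366))]:
    print(n,tri([T(*a),S(*b)]), atz(*T(*a)[1:],{'b':.18,'t':.15,'f':.138}[n[0]],"top"))
print("lid side ell", atz(*S(287,118)[1:],.114,"side"))
E
```

```text
barL (array([ 0.51476958, -0.1746852 ,  0.17360533]), [np.float64(0.00014810527820353334), np.float64(0.0001481052782034851)]) [ 0.51409003 -0.17388476  0.18      ]
barR (array([ 0.53463365, -0.28524191,  0.18146397]), [np.float64(0.001092106920106046), np.float64(0.0010921069201060116)]) [ 0.5359185  -0.28582868  0.18      ]
tabtop (array([0.62048603, 0.08390759, 0.15259953]), [np.float64(0.0027131275583545745), np.float64(0.002713127558354677)]) [0.62370172 0.08344104 0.15      ]
fFL (array([ 0.45821381, -0.1085711 ,  0.12880438]), [np.float64(2.532247798013026e-05), np.float64(2.532247798008446e-05)]) [ 0.45742625 -0.10780727  0.138     ]
fFR (array([ 0.50616708, -0.36744622,  0.13266968]), [np.float64(0.0014641417266527351), np.float64(0.001464141726652616)]) [ 0.50696002 -0.36647874  0.138     ]
fBL (array([ 0.6756042 , -0.07615107,  0.13981004]), [np.float64(0.004677404571477759), np.float64(0.004677404571477644)]) [ 0.68069527 -0.07744978  0.138     ]
fBR (array([ 0.72554837, -0.32709636,  0.13353533]), [np.float64(0.0025875956520517857), np.float64(0.002587595652051503)]) [ 0.72694089 -0.32694645  0.138     ]
lid side ell [0.57259394 0.10794631 0.114     ]
```

```bash
cat >> h.py <<'E'
def go(P,ydeg=None,rot=None):
    s=r.read_state(); M=R.from_rotvec(s["ee_rot"] if rot is None else rot).as_matrix()
    a=np.degrees(np.arctan2(M[1,1],M[0,1])); t=0
    if ydeg is not None:
        t=(a-ydeg+90)%180-90; M=M@R.from_euler('z',t,degrees=True).as_matrix()
    print("t",s["time_s"],"tcp",s["tcp_pos"].round(4),"ang",a.round(2),"turn",np.round(t,2),"d cm",(M.T@(np.array(P)-s["tcp_pos"])*100).round(2), "w",round(s["width"],3),"F",s["ft_force"].round(2),"q6",s["joints"][5].round(2))
E
python3 -c "
from h import *
go([.60,.085,.27],63)"
```

```text
t 0.2 tcp [0.1889 0.5162 0.2306] ang 69.9 turn 6.9 d cm [-56.21 -19.76  -3.92] w 1.001 F [-0.24  0.11 -0.13] q6 -0.1
```

Call:
{"method": "jog_arm", "body": {"steps": [0,0,-2,6.9,8.54,-4.7,-1.65,-0.16,0,8.54,-4.7,-1.65,-0.16,0,8.54,-4.7,-1.65,-0.16,0,8.54,-4.7,-1.65,-0.16,0,8.54,-4.7,-1.65,-0.16,0,8.54,-4.7,-1.65,-0.16,0,8.54,-4.7,-1.65,-0.16,0,8.54], "force": 20}}

```text
time_s: 1.2
tcp_pos: [0.4306, 0.2629, 0.2624]
ee_rot: [-0.733, -3.055, -0.0]
ft_force: [-0.1, 0.0, -0.3]
width: 0.998
grip_force: 0.0
```

Call:
{"method": "jog_arm", "body": {"steps": [-4.7,-1.65,-0.16,0,8.54,-4.7,-1.65,-0.16,0,8.54,-4.7,-1.65,-0.16,0,8.54,-4.7,-1.65,-0.16,0,8.54,-4.5,-1.5,-0.16,0,8.54,0,0,0,0,8.54]}}

```text
time_s: 1.95
tcp_pos: [0.602, 0.0835, 0.2689]
ee_rot: [-0.74, -3.051, 0.002]
ft_force: [-0.7, 1.2, -1.0]
width: 1.002
grip_force: 0.0
```

```bash
python3 - <<'E'
from h import *
go([.60,.085,.27],63)
c=r.camera_params("wrist"); i=r.get_image("wrist"); save(i,"pics/w1.png",1.4)
np.savez("w1.npz",K=c["camera_matrix"],T=c["cam_to_world"])
print(c)
print(pix([.6217,.084,.15],"wrist")*1.4,pix([.576,.11,.114],"wrist")*1.4)
E
```

```text
t 1.95 tcp [0.602  0.0835 0.2689] ang 62.74 turn -0.26 d cm [ 0.25  0.04 -0.11] w 1.002 F [-0.71  1.23 -1.01] q6 -1.05
{'camera_matrix': array([[348.08265584,   0.        , 281.23403041],
       [  0.        , 348.08265584, 209.79274013],
       [  0.        ,   0.        ,   1.        ]]), 'cam_to_world': array([[ 0.45619461, -0.8490433 , -0.26648068,  0.53303013],
       [ 0.88987761,  0.43455982,  0.13883661,  0.11776624],
       [-0.0020765 , -0.3004717 ,  0.95378847,  0.41168407],
       [ 0.        ,  0.        ,  0.        ,  1.        ]])}
[410.89474251 316.25038446] [413.82528005 215.07288495]
```

View pics/w1.png

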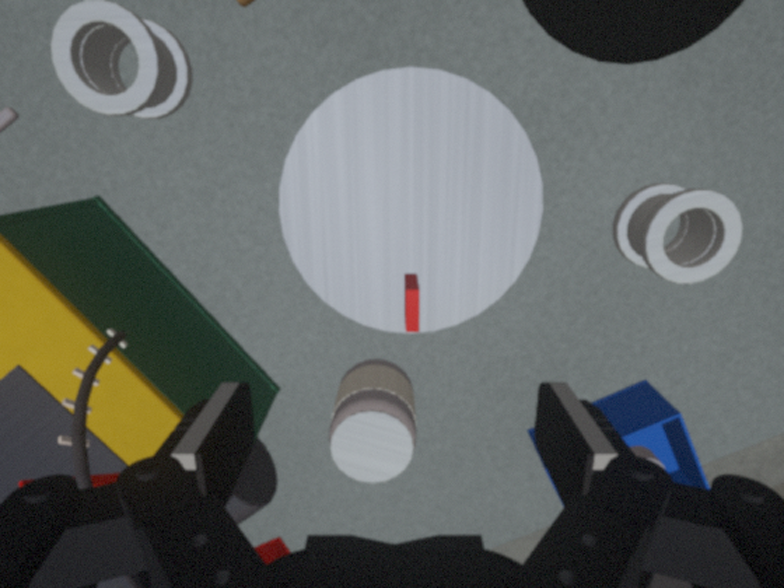

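The wrist view shows the lid as a circle spanning x 279–543 and y 67–333. The tab's top face runs from (412,289) to (412,331), and it lines up with the image vertical.

```bash
python3 - <<'E'
from h import *
f=lambda u,v,z: atz(u/1.4-.3,v/1.4-.3,z,"wrist")
for n,u,v,z in [("lidc",411,200,.114),("lidL",279,200,.114),("lidR",543,200,.114),("lidB",411,67,.114),("tabN",412,289.5,.15),("tabF",412,331,.15),("lidF",413,333,.114)]: print(n,f(u,v,z).round(4))
a,b=f(412,289.5,.15),f(412,331,.15); d=b-a; print(np.linalg.norm(d),np.degrees(np.arctan2(d[1],d[0])),(a+b)/2)
go(np.append(((a+b)/2)[:2],.2),63)
E
```

```text
lidc [0.5667 0.1124 0.114 ]
lidL [0.5305 0.0413 0.114 ]
lidR [0.603  0.1835 0.114 ]
lidB [0.5009 0.1451 0.114 ]
tabN [0.6073 0.0916 0.15  ]
tabF [0.6298 0.0804 0.15  ]
lidF [0.6448 0.0751 0.114 ]
0.02505684163000808 -26.39232887438702 [0.61854336 0.08600418 0.15      ]
t 2.0 tcp [0.601  0.0852 0.2693] ang 62.87 turn -0.13 d cm [-1.54  0.88  6.93] w 1.002 F [-0.65  0.16 -0.4 ] q6 -1.05
```

Call:
{"method": "jog_arm", "body": {"steps": [-1.68,0.9,4,-0.7,8.54,0,0,5,0,8.54,0,0,3.7,0,8.54,0,0,2,0,8.54,0,0,0,0,8.54]}}

```text
time_s: 2.62
tcp_pos: [0.6173, 0.088, 0.1212]
ee_rot: [-0.711, -3.055, 0.002]
ft_force: [0.2, -0.8, -0.1]
width: 0.994
grip_force: 0.0
```

```bash
python3 - <<'E'
from h import *
go([.62,.0855,.122],63.6)
i=r.get_image("wrist"); save(i[180:400,100:500],"pics/w2.png",1.9)
E
```

```text
t 2.625 tcp [0.6173 0.088  0.1212] ang 63.8 turn 0.2 d cm [-0.35 -0.1  -0.08] w 0.994 F [ 0.23 -0.84 -0.08] q6 -1.06
```

View pics/w2.png

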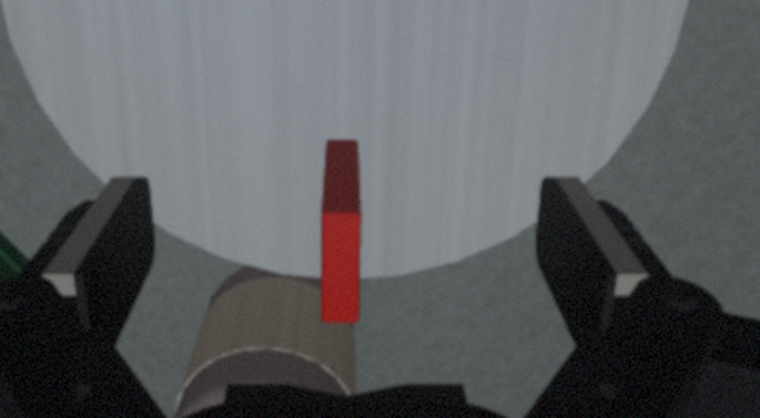

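The tab, at columns 322–360 with its top face in rows 210–320, sits nearly midway between the fingertips at columns 153 and 538. I'll check it lengthwise.

```bash
python3 - <<'E'
from h import *
p=r.read_state()["tcp_pos"]
f=lambda u,v,z: atz(u/1.9+100-.3,v/1.9+180-.3,z,"wrist")
a,b=f(342,210.5,.15),f(340,321,.15); d=b-a; print(a,b,np.linalg.norm(d),np.degrees(np.arctan2(d[1],d[0])))
m=(a+b)/2; go([m[0],m[1],.122])
E
```

```text
[0.61015656 0.08992137 0.15      ] [0.63358863 0.07793385 0.15      ] 0.02632038419039857 -27.093665195705505
t 2.675 tcp [0.6186 0.0878 0.1233] ang 63.78 turn 0 d cm [-0.46 -0.2   0.13] w 1.002 F [ 0.63 -0.26  0.54] q6 -1.06
```

Call:
{"method": "jog_arm", "body": {"steps": [-0.4,-0.15,0.1,-0.5,8.54,0,0,0,0,4,0,0,0,0,0,0,0,0,0,0,0,0,0,0,0,0,0,0,0,0,0,0,0,0,0], "force": 20}}

```text
time_s: 3.55
tcp_pos: [0.6226, 0.0836, 0.1226]
ee_rot: [0.701, 3.062, 0.0]
ft_force: [0.7, 0.6, -0.7]
width: 0.091
grip_force: 20.9
```

Call:
{"method": "jog_arm", "body": {"steps": [0.1,0,-0.5,0,0,0.15,0,-0.5,0,0,0.15,0,-0.5,0,0,0.2,0,-0.5,0,0,0,0,0,0,0]}}

```text
time_s: 4.18
tcp_pos: [0.6174, 0.0863, 0.1434]
ee_rot: [0.701, 3.061, 0.001]
ft_force: [0.2, -0.7, -2.3]
width: 0.089
grip_force: 20.5
```

```bash
python3 - <<'E'
from h import *
go([.62,.0855,.122],63.6)
s=r.get_image("side"); w=r.get_image("wrist")
a=cv2.resize(s[150:260,240:400],(640,440)); b=cv2.resize(w[:, :],(560,420))
cv2.imwrite("pics/l1.png",cv2.resize(np.hstack([a[:, :400],cv2.resize(b,(400,440))]),(800,440))[:,:,::-1])
E
```

```text
t 4.175 tcp [0.6174 0.0863 0.1434] ang 64.21 turn 0.61 d cm [-0.27  0.04  2.14] w 0.089 F [ 0.23 -0.69 -2.27] q6 -1.07
```

View pics/l1.png

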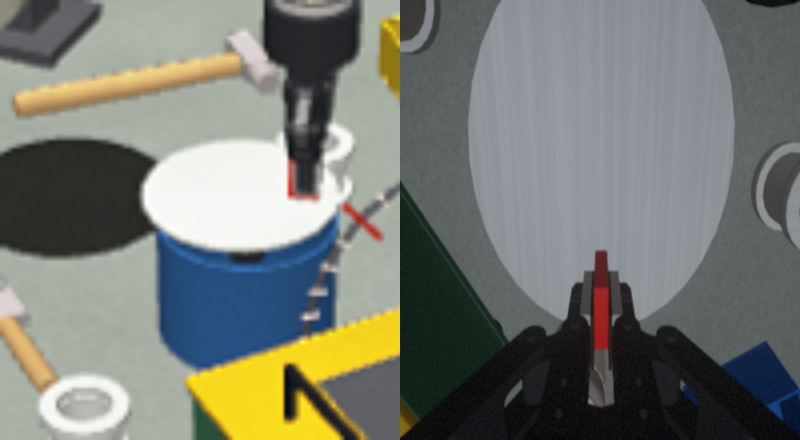

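The side view shows the lid raised with a dark gap at the front of the tub, and it may be almost level. I'll estimate the tilt by projecting the disc outline.

```bash
cat >> h.py <<'E'
LID=dict(tabz=.120, ang=-26.6, )
def tilt(name="wrist",h=.019, save_fn=None):
    s=r.read_state(); p=s["tcp_pos"]; M=R.from_rotvec(s["ee_rot"]).as_matrix()
    c=r.camera_params(name); img=r.get_image(name); g=img.astype(int)
    w=((g.min(2)>135)&(g.max(2)-g.min(2)<45)).astype('uint8'); w=cv2.morphologyEx(w,cv2.MORPH_OPEN,np.ones((5,5)))
    cs,_=cv2.findContours(w,0,1); cs=max(cs,key=cv2.contourArea)
    m=np.zeros_like(w); cv2.drawContours(m,[cs],-1,1,-1)
    K=np.array(c["camera_matrix"]);Ti=np.linalg.inv(np.array(c["cam_to_world"]))
    xl=-M[:,0]*np.array([1,1,0]); xl/=np.linalg.norm(xl); zl=np.array([0,0,1.]); yl=np.cross(zl,xl)
    ph=np.linspace(0,2*np.pi,90); best=[]
    for th in np.arange(-10,45,1.):
      for hh in (.021,.024,.027,.030):
       for dx in (-.004,0,.004):
        t=np.radians(th); X=xl*np.cos(t)+zl*np.sin(t); Z=np.cross(X,yl)
        tip=p+np.array([0,0,.019]); ctr=tip-X*(.052+dx)-Z*hh   # centre of upper face
        P=ctr[:,None]+.08*(np.outer(X,np.cos(ph))+np.outer(yl,np.sin(ph)))
        q=Ti[:3,:3]@P+Ti[:3,3:]; q=K@np.array([q[0],-q[1],-q[2]]); q=(q[:2]/q[2]).T
        k=np.zeros_like(m); cv2.fillPoly(k,[q.round().astype(np.int32)],1)
        rows=slice(0,int(.62*m.shape[0])) if name=="wrist" else slice(None)
        iou=(k&m)[rows].sum()/max(1,(k|m)[rows].sum()); best.append((iou,th,hh,dx,ctr))
    best.sort(key=lambda b:-b[0])
    for b in best[:4]: print(name,np.round(b[0],3),b[1:4],b[4].round(3))
E
python3 - <<'E'
from h import *
tilt("wrist"); tilt("side")
print(r.read_state()["ft_force"])
E
```

```text
wrist 0.889 (np.float64(2.0), 0.027, 0.004) [0.568 0.11  0.133]
wrist 0.889 (np.float64(-2.0), 0.03, 0) [0.569 0.109 0.133]
wrist 0.889 (np.float64(1.0), 0.027, 0.004) [0.567 0.11  0.134]
wrist 0.889 (np.float64(-3.0), 0.03, 0) [0.569 0.109 0.134]
side 0.009 (np.float64(-10.0), 0.03, 0.004) [0.563 0.112 0.142]
side 0.009 (np.float64(-8.0), 0.03, 0) [0.567 0.11  0.139]
side 0.009 (np.float64(-7.0), 0.03, 0.004) [0.564 0.112 0.138]
side 0.009 (np.float64(-5.0), 0.03, 0.004) [0.564 0.112 0.136]
[ 0.79812108  0.23632136 -1.77414356]
```

The lid is still level, because the 20 N pinch holds it rigid. I'll loosen the grip gradually so it pivots between the pads and its far edge drops onto the rim.

Call:
{"method": "jog_arm", "body": {"steps": [0,0,0,0,0.7,0,0,0,0,0.7]}}

```text
time_s: 4.62
tcp_pos: [0.6171, 0.0862, 0.1423]
ee_rot: [-0.701, -3.062, -0.0]
ft_force: [1.0, 0.1, -1.8]
width: 0.092
grip_force: 20.5
```

Call:
{"method": "jog_arm", "body": {"steps": [0,0,0,0,0.74,0,0,0,0,0.74]}}

```text
time_s: 4.88
tcp_pos: [0.6171, 0.0862, 0.1425]
ee_rot: [0.701, 3.062, 0.0]
ft_force: [-0.7, 0.2, -2.1]
width: 0.089
grip_force: 20.5
```

```bash
python3 - <<'E'
from h import *
tilt("wrist"); s=r.read_state();print(s["ft_force"],s["width"],s["grip_force"])
E
```

```text
wrist 0.89 (np.float64(2.0), 0.027, 0.004) [0.568 0.11  0.133]
wrist 0.89 (np.float64(-2.0), 0.03, 0) [0.569 0.109 0.133]
wrist 0.89 (np.float64(1.0), 0.027, 0.004) [0.567 0.11  0.134]
wrist 0.889 (np.float64(0.0), 0.03, 0.004) [0.567 0.111 0.132]
[ 0.34369202  0.68535882 -2.0490627 ] 0.08643961652739153 20.51940768957138
```

Call:
{"method": "jog_arm", "body": {"steps": [0,0,0,0,0.77,0,0,0,0,0.77]}}

```text
time_s: 5.18
tcp_pos: [0.6171, 0.0862, 0.1425]
ee_rot: [0.701, 3.062, 0.0]
ft_force: [0.1, 0.2, -2.4]
width: 0.091
grip_force: 13.6
```

Call:
{"method": "jog_arm", "body": {"steps": [0,0,0,0,0.79]}}

```text
time_s: 5.3
tcp_pos: [0.6171, 0.0863, 0.1426]
ee_rot: [-0.701, -3.062, -0.0]
ft_force: [-1.2, -0.2, -0.9]
width: 0.094
grip_force: 4.4
```

Call:
{"method": "jog_arm", "body": {"steps": [0,0,0,0,0.8]}}

```text
time_s: 5.42
tcp_pos: [0.6173, 0.0862, 0.143]
ee_rot: [0.701, 3.062, 0.0]
ft_force: [0.5, -0.1, 0.1]
width: 0.096
grip_force: 0.1
```

Call:
{"method": "jog_arm", "body": {"steps": [0,0,0,0,0.79]}}

```text
time_s: 5.55
tcp_pos: [0.6173, 0.0862, 0.143]
ee_rot: [0.701, 3.062, 0.0]
ft_force: [-1.1, -0.1, 1.4]
width: 0.09
grip_force: 1.7
```

```bash
python3 - <<'E'
from h import *
tilt("wrist"); s=r.read_state();print(s["ft_force"],s["width"],s["grip_force"])
s=r.get_image("side"); w=r.get_image("wrist")
a=cv2.resize(s[150:260,240:400],(640,440)); b=cv2.resize(w[:, :],(560,420))
cv2.imwrite("pics/l2.png",np.hstack([a[:, :400],cv2.resize(b,(400,440))])[:,:,::-1])
E
```

```text
wrist 0.934 (np.float64(11.0), 0.03, 0.004) [0.573 0.108 0.122]
wrist 0.933 (np.float64(10.0), 0.03, 0.004) [0.572 0.108 0.123]
wrist 0.929 (np.float64(12.0), 0.03, 0.004) [0.574 0.107 0.121]
wrist 0.926 (np.float64(9.0), 0.03, 0.004) [0.572 0.108 0.124]
[-0.16244195 -0.54478417  0.50978488] 0.09327033268533007 1.7011719569563866
```

View pics/l2.png

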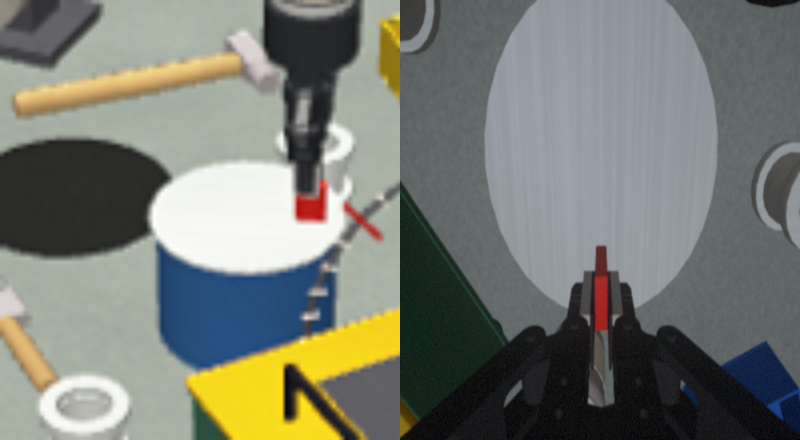

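The side view shows the lid slid back down and is lying nearly flat on the tub, with the pads holding only the top of the tab. The finger opening sets the grip (0.77→14 N, 0.79→4 N). I'll re-grip a small patch at the tab's outer top corner, lightly, so it can pivot.

Call:
{"method": "jog_arm", "body": {"steps": [0,0,0,0,1.4,-0.9,0,0,0,1.4,-0.9,0,0.5,0,1.4,0,0,0,0,0.78,0,0,0,0,0.78,0,0,0,0,0.78]}}

```text
time_s: 6.45
tcp_pos: [0.6332, 0.0784, 0.1372]
ee_rot: [-0.701, -3.062, 0.0]
ft_force: [0.2, 0.2, -0.6]
width: 0.091
grip_force: 3.2
```

Call:
{"method": "jog_arm", "body": {"steps": [0.1,0,-0.5,0,0.78,0.15,0,-0.5,0,0.78,0.15,0,-0.5,0,0.78,0.15,0,-0.5,0,0.78,0,0,0,0,0.78]}}

```text
time_s: 7.08
tcp_pos: [0.6287, 0.0808, 0.1585]
ee_rot: [0.701, 3.061, 0.001]
ft_force: [0.0, -0.1, -0.8]
width: 0.095
grip_force: 3.2
```

```bash
sed -i 's/(.021,.024,.027,.030)/np.arange(.018,.041,.003)/; s/(-.004,0,.004)/(-.008,-.004,0,.004,.008,.012,.016)/' h.py; python3 - <<'E'
from h import *
tilt("wrist"); s=r.read_state();print(s["ft_force"],s["width"],s["grip_force"],s["tcp_pos"])
E
```

```text
wrist 0.96 (np.float64(9.0), np.float64(0.03899999999999999), 0.016) [0.574 0.107 0.128]
wrist 0.96 (np.float64(10.0), np.float64(0.03899999999999999), 0.016) [0.574 0.107 0.127]
wrist 0.955 (np.float64(8.0), np.float64(0.03899999999999999), 0.016) [0.573 0.108 0.129]
wrist 0.953 (np.float64(11.0), np.float64(0.03899999999999999), 0.016) [0.575 0.107 0.126]
[ 0.6730011  -0.39636612 -0.59933327] 0.09411474029233606 3.160265162587166 [0.62866227 0.08069718 0.15802736]
```

It is pivoting now, with about 9.5° of tilt and only half the lid's weight carried. I'll keep lifting along the arc.

Call:
{"method": "jog_arm", "body": {"steps": [0.2,0,-0.5,0,0.78,0.25,0,-0.5,0,0.78,0.3,0,-0.5,0,0.78,0.3,0,-0.5,0,0.78,0,0,0,0,0.78,0,0,0,0,0.78]}}

```text
time_s: 7.88
tcp_pos: [0.619, 0.0853, 0.1776]
ee_rot: [0.701, 3.062, 0.0]
ft_force: [0.2, -0.2, -0.9]
width: 0.094
grip_force: 3.1
```

```bash
sed -i 's/np.arange(.018,.041,.003)/np.arange(.018,.048,.003)/' h.py; python3 - <<'E'
from h import *
tilt("wrist"); s=r.read_state();print(s["ft_force"],s["width"],s["grip_force"],s["tcp_pos"])
s=r.get_image("side"); w=r.get_image("wrist")
a=cv2.resize(s[150:260,240:400],(640,440)); b=cv2.resize(w[:, :],(560,420))
cv2.imwrite("pics/l3.png",np.hstack([a[:, :400],cv2.resize(b,(400,440))])[:,:,::-1])
E
```

```text
wrist 0.967 (np.float64(15.0), np.float64(0.04499999999999999), 0.016) [0.57  0.109 0.136]
wrist 0.966 (np.float64(16.0), np.float64(0.041999999999999996), 0.016) [0.571 0.109 0.137]
wrist 0.965 (np.float64(13.0), np.float64(0.04499999999999999), 0.012) [0.572 0.108 0.138]
wrist 0.962 (np.float64(15.0), np.float64(0.041999999999999996), 0.016) [0.57  0.109 0.138]
[ 0.37867084  0.76913509 -1.30326264] 0.09272131884529398 3.123130314052105 [0.61897294 0.08526886 0.17743528]
```

View pics/l3.png

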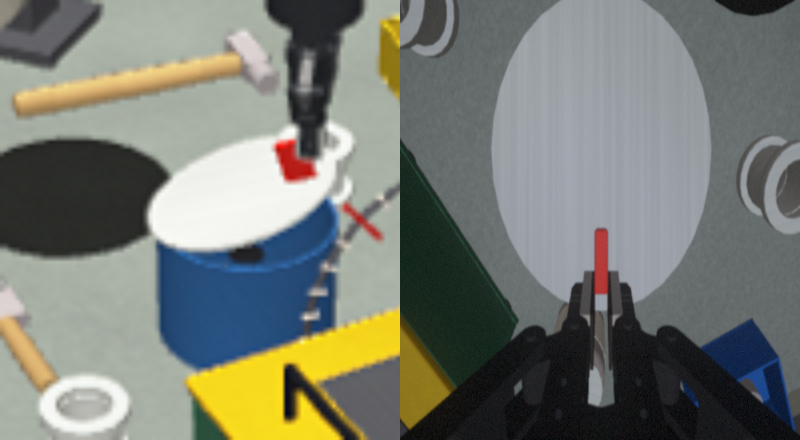

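The side view shows a clear tilt of about 16–18°, with the opposite edge still on the rim. I'll lower it back, re-grip deep and centred, and lift it off level.

Call:
{"method": "jog_arm", "body": {"steps": [-0.5,0,0.9,0,0.78,-0.45,0,0.9,0,0.78,-0.35,0,0.9,0,0.78,-0.2,0,0.9,0,0.78,-0.1,0,0.5,0,0.78,0,0,0,0,1.6,0.7,0,0.6,0,1.6,0.7,0,0.9,0,1.6]}}

```text
time_s: 9.02
tcp_pos: [0.6204, 0.0849, 0.1216]
ee_rot: [0.701, 3.062, 0.001]
ft_force: [0.1, 0.2, 0.3]
width: 0.185
grip_force: 0.0
```

Call:
{"method": "jog_arm", "body": {"steps": [0,0,0,0,1.6,0,0,0,0,0,0,0,0,0,0,0,0,0,0,0], "force": 40}}

```text
time_s: 9.52
tcp_pos: [0.6208, 0.0844, 0.1213]
ee_rot: [-0.702, -3.062, 0.0]
ft_force: [0.6, 0.3, -1.5]
width: 0.082
grip_force: 43.3
```

```bash
python3 - <<'E'
from h import *
tilt("wrist"); s=r.read_state();print(s["ft_force"],s["width"],s["grip_force"],s["tcp_pos"])
go([.62,.0855,.20])
E
```

```text
wrist 0.815 (np.float64(7.0), np.float64(0.023999999999999997), 0.008) [0.57  0.109 0.109]
wrist 0.814 (np.float64(10.0), np.float64(0.020999999999999998), 0.008) [0.571 0.108 0.109]
wrist 0.814 (np.float64(8.0), np.float64(0.023999999999999997), 0.008) [0.57  0.109 0.108]
wrist 0.814 (np.float64(5.0), np.float64(0.026999999999999996), 0.004) [0.573 0.108 0.109]
[-0.371233    0.33975406 -1.73833796] 0.08945661155165173 43.2636022567749 [0.62079465 0.08433828 0.12135294]
t 9.575 tcp [0.6208 0.0843 0.1214] ang 64.19 turn 0 d cm [ 0.12  0.07 -7.86] w 0.089 F [-0.37  0.34 -1.74] q6 -1.08
```

Call:
{"method": "jog_arm", "body": {"steps": [0,0,-1,0,0,0,0,-2,0,0,0,0,-2.5,0,0,0,0,-2.5,0,0,0,0,0,0,0]}}

```text
time_s: 10.2
tcp_pos: [0.6224, 0.0845, 0.2055]
ee_rot: [0.7, 3.055, 0.003]
ft_force: [0.2, 0.3, -2.5]
width: 0.083
grip_force: 43.4
```

```bash
python3 - <<'E'
from h import *
tilt("wrist"); s=r.read_state();print(s["ft_force"],s["width"],s["grip_force"],s["tcp_pos"])
M=R.from_rotvec(s["ee_rot"]).as_matrix(); 
mat=np.array([.477,.348]); print("mat side check: top .4770 .3479")
# lid centre relative to tcp along tool x: about +52 (+-4) mm
go([*(mat-M[:2,0]*.052),.20])
i=r.get_image("side");g=i.astype(int);m=(g.max(2)<45).astype('uint8');m[:170]=0;m[220:]=0;m[:,:225]=0;m[:,290:]=0
c,_=cv2.findContours(m,0,1);c=max(c,key=cv2.contourArea);e=cv2.fitEllipse(c);print("mat side",e,atz(*e[0],.004,"side"))
E
```

```text
wrist 0.977 (np.float64(-1.0), np.float64(0.026999999999999996), 0) [0.575 0.107 0.198]
wrist 0.977 (np.float64(6.0), np.float64(0.020999999999999998), 0.008) [0.571 0.11  0.197]
wrist 0.977 (np.float64(3.0), np.float64(0.023999999999999997), 0.004) [0.573 0.108 0.198]
wrist 0.977 (np.float64(-5.0), np.float64(0.029999999999999995), -0.004) [0.577 0.106 0.199]
[ 0.2190278   0.93331403 -2.77777935] 0.08624549553512831 43.35336148738861 [0.62146398 0.0844412  0.2031581 ]
mat side check: top .4770 .3479
t 10.25 tcp [0.6215 0.0844 0.2032] ang 64.2 turn 0 d cm [19.28 17.44  0.29] w 0.086 F [ 0.22  0.93 -2.78] q6 -1.08
mat side ((255.83685302734375, 198.6857452392578), (27.488338470458984, 50.34889602661133), 86.8434066772461) [0.47098625 0.34344203 0.004     ]
```

Call:
{"method": "jog_arm", "body": {"steps": [1.6,1.4,0,0,0,3.3,3.0,0,0,0,3.8,3.5,0,0,0,3.8,3.5,0,0,0,3.8,3.4,0,0,0,2.0,1.8,0,0,0,0.8,0.7,0,0,0,0,0,0,0,0]}}

```text
time_s: 11.3
tcp_pos: [0.5233, 0.3237, 0.2007]
ee_rot: [-0.699, -3.062, 0.002]
ft_force: [0.9, 0.3, -1.7]
width: 0.087
grip_force: 43.3
```

```bash
python3 - <<'E'
from h import *
s=r.read_state();M=R.from_rotvec(s["ee_rot"]).as_matrix()
go([*(np.array([.475,.347])-M[:2,0]*.052),.0235])
tilt("wrist")
E
```

```text
t 11.3 tcp [0.5233 0.3237 0.2007] ang 64.28 turn 0 d cm [ 0.15  0.03 17.72] w 0.087 F [ 0.95  0.32 -1.66] q6 -0.66
wrist 0.966 (np.float64(9.0), np.float64(0.018), 0.012) [0.469 0.35  0.192]
wrist 0.965 (np.float64(2.0), np.float64(0.026999999999999996), 0.004) [0.474 0.348 0.191]
wrist 0.965 (np.float64(0.0), np.float64(0.026999999999999996), 0) [0.476 0.346 0.193]
wrist 0.965 (np.float64(10.0), np.float64(0.018), 0.012) [0.469 0.35  0.191]
```

Call:
{"method": "jog_arm", "body": {"steps": [0.1,0,4,0,0,0,0,4.5,0,0,0,0,4,0,0,0,0,3,0,0,0,0,1.4,0,0,0,0,0.4,0,0,0,0,0,0,0]}}

```text
time_s: 12.22
tcp_pos: [0.5242, 0.3238, 0.0298]
ee_rot: [0.702, 3.06, 0.002]
ft_force: [-0.5, 0.1, -0.8]
width: 0.086
grip_force: 43.2
```

Call:
{"method": "jog_arm", "body": {"steps": [0,0,0.15,0,0,0,0,0.1,0,0,0,0,0,0,0]}}

```text
time_s: 12.6
tcp_pos: [0.5233, 0.3239, 0.0264]
ee_rot: [0.701, 3.062, 0.001]
ft_force: [-0.7, 0.1, -2.0]
width: 0.085
grip_force: 43.2
```

Call:
{"method": "jog_arm", "body": {"steps": [0,0,0.15,0,0,0,0,0.15,0,0,0,0,0,0,0]}}

```text
time_s: 12.98
tcp_pos: [0.5232, 0.3238, 0.0231]
ee_rot: [-0.701, -3.062, -0.0]
ft_force: [-0.3, -0.9, -1.0]
width: 0.088
grip_force: 43.5
```

Call:
{"method": "jog_arm", "body": {"steps": [0,0,0.08,0,0,0,0,0,0,0.78,0,0,0,0,1.2,0,0,0,0,3,0,0,0,0,3]}}

```text
time_s: 13.6
tcp_pos: [0.5232, 0.3238, 0.022]
ee_rot: [-0.701, -3.062, -0.0]
ft_force: [0.5, 0.2, 0.3]
width: 0.35
grip_force: 0.0
```

Call:
{"method": "jog_arm", "body": {"steps": [0,0,-2,0,3,0,0,-4,0,3,0,0,-5,0,4,0,0,-6,0,6,0,0,-6,0,8.54,0,0,-3,0,8.54,0,0,0,0,8.54]}}

```text
time_s: 14.48
tcp_pos: [0.5243, 0.3244, 0.2884]
ee_rot: [0.699, 3.055, 0.01]
ft_force: [-0.8, -0.3, 0.0]
width: 0.999
grip_force: 0.0
```

```bash
python3 - <<'E'
from h import *
go([.525,-.230,.28],100.7)
for n in("top","side"):
    g=r.get_image(n).astype(int); w=((g.min(2)>135)&(g.max(2)-g.min(2)<45)).astype('uint8')
    p=pix([.475,.347,.016],n); w=w&(cv2.circle(np.zeros_like(w),tuple(int(a) for a in p),45,1,-1))
    c,_=cv2.findContours(w,0,1);c=max(c,key=cv2.contourArea);e=cv2.fitEllipse(cv2.convexHull(c));print(n,e,atz(*e[0],.016,n))
    ph=np.linspace(0,6.28,60);Q=np.array([pix([.475+.08*np.cos(t),.347+.08*np.sin(t),.016],n) for t in ph]).astype(np.float32);print("flat exp",cv2.fitEllipse(Q))
E
```

```text
t 14.475 tcp [0.5243 0.3244 0.2884] ang 64.21 turn -36.49 d cm [ 10.23 -54.49   0.58] w 0.999 F [-0.77 -0.28  0.01] q6 -0.66
top ((167.05548095703125, 227.00694274902344), (23.4638729095459, 35.83462142944336), 175.0181427001953) [0.47458016 0.38449612 0.016     ]
flat exp ((177.6167449951172, 226.93853759765625), (44.46670913696289, 45.45362091064453), 54.500457763671875)
side ((255.89427185058594, 195.05018615722656), (89.52369689941406, 89.80864715576172), 46.73819351196289) [0.47311035 0.34920938 0.016     ]
flat exp ((256.51422119140625, 195.66265869140625), (23.500774383544922, 43.45769500732422), 87.39371490478516)
```

Call:
{"method": "jog_arm", "body": {"steps": [0,0,0,10,8.54,0,0,0,10.7,8.54,0,0,0,10.7,8.54,0,0,0,10.7,8.54,0,0,0,10.7,8.54,0,0,0,0.7,8.54,0,0,0,0,8.54]}}

```text
time_s: 15.45
tcp_pos: [0.5228, 0.3236, 0.2808]
ee_rot: [-2.001, -2.421, 0.004]
ft_force: [0.5, 0.2, 0.1]
width: 0.999
grip_force: 0.0
```

```bash
python3 - <<'E'
from h import *
go([.525,-.230,.28],10.7)
E
```

```text
t 15.45 tcp [0.5228 0.3236 0.2808] ang 10.84 turn 0.14 d cm [-54.44 -10.06   0.14] w 0.999 F [0.45 0.22 0.07] q6 0.27
```

Call:
{"method": "jog_arm", "body": {"steps": [-3,-0.55,0,0,8.54,-5,-0.93,0,0,8.54,-5,-0.93,0,0,8.54,-5,-0.93,0,0,8.54,-5,-0.93,0,0,8.54,-5,-0.93,0,0,8.54,-5,-0.93,0,0,8.54,-5,-0.93,0,0,8.54]}}

```text
time_s: 16.45
tcp_pos: [0.524, -0.0643, 0.282]
ee_rot: [-2.002, -2.421, -0.0]
ft_force: [0.7, -0.0, -0.4]
width: 1.005
grip_force: 0.0
```

Call:
{"method": "jog_arm", "body": {"steps": [-5,-0.93,0,0,8.54,-5,-0.93,0,0,8.54,-3.5,-0.6,0,0,8.54,-2.0,-0.3,0,0,8.54,-0.9,-0.2,0,0,8.54,0,0,0,0,8.54]}}

```text
time_s: 17.2
tcp_pos: [0.5258, -0.2289, 0.2821]
ee_rot: [-2.003, -2.419, -0.001]
ft_force: [-0.9, 0.0, 0.5]
width: 1.0
grip_force: 0.0
```

```bash
python3 - <<'E'
from h import *
go([.525,-.230,.159],10.7)
g=r.get_image("wrist"); save(g,"pics/f1.png",1.4)
import json; c=r.camera_params("wrist"); print(pix([.5148,-.1745,.18],"wrist")*1.4,pix([.535,-.2855,.18],"wrist")*1.4)
for n in("top","side"):
    g=r.get_image(n).astype(int); w=((g.min(2)>135)&(g.max(2)-g.min(2)<45)).astype('uint8')
    p=pix([.475,.347,.016],n); w=w&(cv2.circle(np.zeros_like(w),tuple(int(a) for a in p),32,1,-1))
    c,_=cv2.findContours(w,0,1);c=max(c,key=cv2.contourArea);e=cv2.fitEllipse(cv2.convexHull(c));print(n,e,atz(*e[0],.016,n))
    ph=np.linspace(0,6.28,60);Q=np.array([pix([.475+.08*np.cos(t),.347+.08*np.sin(t),.016],n) for t in ph]).astype(np.float32);print("flat exp",cv2.fitEllipse(Q))
E
```

```text
t 17.2 tcp [ 0.5258 -0.2289  0.2821] ang 10.74 turn 0.04 d cm [-0.1  -0.1  12.31] w 1.0 F [-0.92  0.03  0.46] q6 -0.7
[393.84582261 184.24393632] [391.80180256 389.18917147]
top ((177.31520080566406, 226.330810546875), (44.01982498168945, 44.962059020996094), 45.6961784362793) [0.47677531 0.34815818 0.016     ]
flat exp ((177.6167449951172, 226.93853759765625), (44.46670913696289, 45.45362091064453), 54.500457763671875)
side ((255.9189910888672, 195.069091796875), (63.625953674316406, 63.64567947387695), 48.00163650512695) [0.47316741 0.3490573  0.016     ]
flat exp ((256.51422119140625, 195.66265869140625), (23.500774383544922, 43.45769500732422), 87.39371490478516)
```

View pics/f1.png

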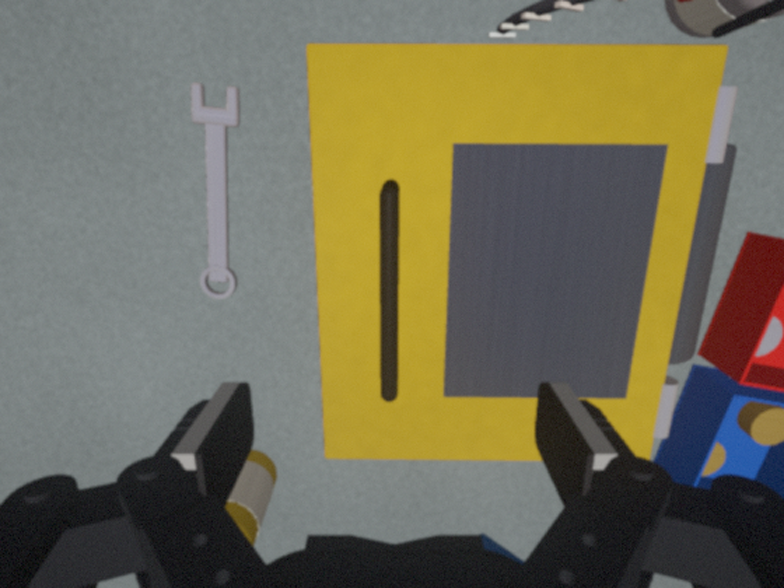

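The wrist view shows the black bar from (390,186) to (389,396), parallel to the pads and midway between the fingers. The top-view ellipse also confirms the lid is flat at the mat's centre. I'll compute the descent.

```bash
python3 - <<'E'
from h import *
f=lambda u,v: atz(u/1.4-.3,v/1.4-.3,.18,"wrist")
a,b=f(390,186),f(389,396); m=(a+b)/2; d=a-b; print(a,b,np.linalg.norm(d),np.degrees(np.arctan2(d[1],d[0]))-90)
go([m[0],m[1],.161],10.5)
E
```

```text
[ 0.51291973 -0.17532304  0.18      ] [ 0.53410966 -0.28969862  0.18      ] 0.11632190602459812 10.495965810756132
t 17.35 tcp [ 0.5259 -0.2282  0.2825] ang 10.81 turn 0.31 d cm [-0.39 -0.32 12.15] w 0.997 F [-0.4   0.86 -0.08] q6 -0.7
```

Call:
{"method": "jog_arm", "body": {"steps": [-0.2,-0.25,3,0.3,8.54,0,0,4,0,8.54,0,0,3.3,0,8.54,0,0,1.8,0,8.54,0,0,0,0,4,0,0,0,0,0,0,0,0,0,0,0,0,0,0,0], "force": 40}}

```text
time_s: 18.35
tcp_pos: [0.5241, -0.2322, 0.1625]
ee_rot: [2.01, 2.412, 0.001]
ft_force: [-0.4, -0.2, -0.8]
width: 0.148
grip_force: 0.0
```

Call:
{"method": "jog_arm", "body": {"steps": [0,0,0,0,0,0,0,0,0,0]}}

```text
time_s: 18.6
tcp_pos: [0.5235, -0.2322, 0.1617]
ee_rot: [2.011, 2.413, -0.001]
ft_force: [-2.0, -0.7, 2.6]
width: 0.099
grip_force: 39.0
```

```bash
python3 - <<'E'
from h import *
go([.525,-.230,.161])
s=r.read_state(); print(s["grip_force"],s["ft_force"])
# arc deltas per 5deg in cm: along hinge-direction (+x tumbler), up
a=np.radians(np.arange(0,51,5)+15.52); p=18.68*np.c_[-np.cos(a),np.sin(a)]; print(np.diff(p,axis=0).round(2), p[-1]-p[0])
M=R.from_rotvec(s["ee_rot"]).as_matrix(); print("tool y",M[:,1],"x",M[:,0])
E
```

```text
t 18.6 tcp [ 0.5235 -0.2322  0.1617] ang 10.38 turn 0 d cm [0.19 0.19 0.07] w 0.099 F [-1.98 -0.71  2.58] q6 -0.7
38.999488949775696 [-1.97916592 -0.71396239  2.5770679 ]
[[0.5  1.55]
 [0.64 1.5 ]
 [0.77 1.44]
 [0.89 1.37]
 [1.   1.28]
 [1.11 1.19]
 [1.21 1.09]
 [1.3  0.98]
 [1.38 0.86]
 [1.45 0.74]] [10.25833738 12.00248357]
tool y [ 9.83622567e-01  1.80240460e-01 -1.47887920e-04] x [-1.80240520e-01  9.83622264e-01 -7.73072003e-04]
```

Gripped. Now I follow the arc, where tool +y points to the hinge and -z is up.

Call:
{"method": "jog_arm", "body": {"steps": [0,0.23,-0.78,0,0,0,0.27,-0.77,0,0,0,0.31,-0.76,0,0,0,0.33,-0.74,0,0,0,0.37,-0.73,0,0,0,0.4,-0.71,0,0,0,0.43,-0.7,0,0,0,0.46,-0.67,0,0]}}

```text
time_s: 19.6
tcp_pos: [0.549, -0.2274, 0.2205]
ee_rot: [-2.01, -2.409, 0.007]
ft_force: [-8.5, -3.7, 1.1]
width: 0.097
grip_force: 39.0
```

Call:
{"method": "jog_arm", "body": {"steps": [0,0.49,-0.65,0,0,0,0.51,-0.63,0,0,0,0.54,-0.61,0,0,0,0.57,-0.58,0,0,0,0.59,-0.56,0,0,0,0.62,-0.53,0,0,0,0,0,0,0]}}

```text
time_s: 20.48
tcp_pos: [0.582, -0.2214, 0.2591]
ee_rot: [-2.012, -2.412, 0.005]
ft_force: [-11.0, -2.1, 6.6]
width: 0.097
grip_force: 39.6
```

```bash
cat >> h.py <<'E'
def flap():
    s=r.read_state(); M=R.from_rotvec(s["ee_rot"]).as_matrix(); y=M[:2,1]
    d=s["tcp_pos"]-np.array([.5235,-.2322,.1617]); x=-18+100*(d[:2]@y); z=5+100*d[2]
    print("t",s["time_s"],"xz",x,z,"R",np.hypot(x,z),"angle",np.degrees(np.arctan2(z,-x))-15.52,"lat",100*(d[:2]@M[:2,0]),"F",s["ft_force"],"w",s["width"],s["grip_force"])
E
python3 -c "
from h import *
flap()"
```

```text
t 20.475 xz -12.0462109775564 14.742796606583681 R 19.038415130963386 angle 35.22804022737441 lat 0.01559359812149885 F [-11.02969796  -2.14823713   6.59400347] w 0.09662359004881772 39.58155870437622
```

Call:
{"method": "jog_arm", "body": {"steps": [0,0.58,-0.53,0,0,0,0.6,-0.5,0,0,0,0.63,-0.47,0,0,0,0.65,-0.44,0,0,0,0.67,-0.4,0,0,0,0.69,-0.38,0,0,0,0,0,0,0,0,0,0,0,0]}}

```text
time_s: 21.48
tcp_pos: [0.6211, -0.2141, 0.2858]
ee_rot: [2.01, 2.411, 0.0]
ft_force: [-5.4, -2.1, 5.7]
width: 0.097
grip_force: 40.0
```

```bash
python3 - <<'E'
from h import *
flap()
hinge=None
# predicted flap outline vs yellow mask, by angle
s=r.read_state(); ex=np.array([np.cos(np.radians(10.6)),np.sin(np.radians(10.6)),0]); ey=np.cross([0,0,1],ex); ez=np.array([0,0,1.])
for nm in("top","side"):
    g=r.get_image(nm).astype(int); m=((g[:,:,0]>120)&(g[:,:,1]>90)&(g[:,:,2]<70)).astype('uint8')
    H=np.array([.5245,-.2315,.13])+ex*.18
    p=pix(H,nm).astype(int); m=m&cv2.circle(np.zeros_like(m),tuple(int(x) for x in p),130,1,-1)
    cs,_=cv2.findContours(m,0,1); big=max(cs,key=cv2.contourArea); k=np.zeros_like(m); cv2.drawContours(k,[big],-1,1,-1); m=m&k
    res=[]
    for th in np.arange(30,66,1.):
        t=np.radians(th); X=ex*np.cos(t)-ez*np.sin(t); Z=ex*np.sin(t)+ez*np.cos(t)
        def poly(x0,x1,w): 
            return np.array([pix(H+X*a+ey*b+Z*.008,nm) for a,b in((x0,-w),(x0,w),(x1,w),(x1,-w))]).round().astype(np.int32)
        q=np.zeros_like(m); cv2.fillPoly(q,[poly(-.223,.003,.131)],1); kk=cv2.morphologyEx(m,cv2.MORPH_CLOSE,np.ones((45,45)))
        res.append(((q&kk).sum()/(q|kk).sum(),th))
    res.sort(reverse=True); print(nm,m.sum(),[(round(float(a),3),b) for a,b in res[:4]])
E
```

```text
t 21.475 xz -8.07893023563734 17.40855907848089 R 19.19184834614047 angle 49.585020045134854 lat 0.02101785342026438 F [-5.39630377 -2.09660166  5.70205709] w 0.09723905155981803 39.98745024204254
top 626 [(0.261, np.float64(55.0)), (0.261, np.float64(54.0)), (0.26, np.float64(58.0)), (0.26, np.float64(53.0))]
side 517 [(0.547, np.float64(46.0)), (0.547, np.float64(47.0)), (0.459, np.float64(45.0)), (0.394, np.float64(44.0))]
```

```bash
python3 - <<'E'
from h import *
ex=np.array([np.cos(np.radians(10.6)),np.sin(np.radians(10.6)),0]); ey=np.cross([0,0,1],ex); ez=np.array([0,0,1.])
H=np.array([.5245,-.2315,.13])+ex*.18
for nm in("side","top"):
    g=r.get_image(nm); hsv=cv2.cvtColor(g,cv2.COLOR_RGB2HSV); m=cv2.inRange(hsv,(20,150,50),(33,255,255))
    p=pix(H,nm); m[:, :max(0,int(p[0])-140)]=0; m[:max(0,int(p[1])-140)]=0; m[int(p[1])+60:]=0; m[:, int(p[0])+110:]=0
    n,l,st,_=cv2.connectedComponentsWithStats(m)
    big=np.isin(l,[i for i in range(1,n) if st[i,4]>25]).astype('uint8')
    print(nm,[tuple(st[i]) for i in range(1,n) if st[i,4]>25])
    for c in cv2.findContours(big,0,1)[0]: print(" poly",cv2.approxPolyDP(c,3,True)[:,0].tolist())
    for th in (44,47,50,53,56):
        t=np.radians(th); X=ex*np.cos(t)-ez*np.sin(t); Z=ex*np.sin(t)+ez*np.cos(t)
        print(th,[pix(H+X*a+ey*b+Z*c,nm).round(0).astype(int).tolist() for a,b,c in((-.223,-.131,.008),(-.223,.131,.008),(-.223,-.131,0),(-.223,.131,0),(0,-.131,.008),(0,.131,.008))])
E
```

```text
side [(np.int32(335), np.int32(154), np.int32(10), np.int32(24), np.int32(196)), (np.int32(311), np.int32(188), np.int32(95), np.int32(87), np.int32(517)), (np.int32(453), np.int32(290), np.int32(15), np.int32(13), np.int32(151))]
 poly [[456, 290], [454, 299], [465, 301], [467, 293]]
 poly [[311, 189], [355, 234], [405, 274]]
 poly [[344, 154], [335, 155], [335, 168], [342, 177]]
44 [[360, 244], [308, 192], [358, 247], [306, 195], [407, 273], [354, 222]]
47 [[363, 240], [311, 189], [361, 243], [309, 191], [407, 273], [354, 222]]
50 [[367, 237], [314, 186], [364, 239], [312, 188], [407, 273], [354, 222]]
53 [[370, 234], [317, 183], [368, 236], [315, 185], [407, 273], [354, 222]]
56 [[374, 230], [320, 180], [371, 233], [318, 182], [407, 273], [354, 222]]
top [(np.int32(362), np.int32(103), np.int32(10), np.int32(10), np.int32(33)), (np.int32(375), np.int32(116), np.int32(10), np.int32(8), np.int32(28)), (np.int32(299), np.int32(154), np.int32(37), np.int32(45), np.int32(653)), (np.int32(329), np.int32(160), np.int32(47), np.int32(34), np.int32(554)), (np.int32(378), np.int32(167), np.
[... 187 characters left out ...]
[337, 176], [329, 190], [336, 193], [363, 188]]
 poly [[335, 154], [299, 161], [310, 198], [317, 196], [325, 179], [319, 178], [312, 161]]
 poly [[376, 117], [375, 122], [378, 116], [384, 121], [377, 123], [384, 122], [383, 117]]
 poly [[365, 103], [362, 110], [368, 112], [371, 105], [367, 103], [371, 108], [365, 112]]
44 [[394, 185], [309, 201], [394, 187], [309, 203], [372, 147], [296, 161]]
47 [[394, 181], [309, 198], [394, 184], [309, 200], [372, 147], [296, 161]]
50 [[394, 178], [308, 194], [394, 180], [308, 197], [372, 147], [296, 161]]
53 [[394, 174], [308, 191], [394, 177], [308, 193], [371, 147], [296, 161]]
56 [[394, 171], [307, 187], [394, 173], [308, 190], [371, 147], [295, 161]]
```

The top and side views and the arm's kinematics all put the flap at about 48–49.5°. One small nudge, then hold.

Call:
{"method": "jog_arm", "body": {"steps": [0,0.18,-0.09,0,0,0,0.15,-0.08,0,0,0,0,0,0,0,0,0,0,0,0,0,0,0,0,0,0,0,0,0,0,0,0,0,0,0,0,0,0,0,0]}}

```text
time_s: 22.68
tcp_pos: [0.624, -0.2136, 0.2872]
ee_rot: [2.01, 2.411, -0.0]
ft_force: [-4.5, -2.5, 4.7]
width: 0.099
grip_force: 39.9
```

```bash
python3 - <<'E'
from h import *
flap()
g=r.get_image("top"); m=cv2.inRange(cv2.cvtColor(g,cv2.COLOR_RGB2HSV),(20,150,50),(33,255,255)); ys,xs=np.nonzero(m[150:210,290:400]); i=xs.argmax(); j=ys.argmax(); print("top right corner",xs[i]+290,ys[i]+150,"lowest",xs[j]+290,ys[j]+150)
w=((g.astype(int).min(2)>135)).astype('uint8')&cv2.circle(np.zeros(g.shape[:2],'uint8'),(177,227),30,1,-1)
c=max(cv2.findContours(w,0,1)[0],key=cv2.contourArea); e=cv2.fitEllipse(cv2.convexHull(c)); print("lid",e,atz(*e[0],.016,"top"))
b=cv2.inRange(cv2.cvtColor(r.get_image("side"),cv2.COLOR_RGB2HSV),(100,120,40),(125,255,255)); print("tub base expected",pix([.574,.110,.05],"side"), "blue centroid", np.argwhere(b[185:250,275:330]).mean(0)+[185,275])
E
```

```text
t 22.675 xz -7.775005901700371 17.553348697299178 R 19.198196979415812 angle 50.58973417473253 lat 0.02485016836448239 F [-4.46620087 -2.51073517  4.65431826] w 0.09926362290153719 39.92731690406799
top right corner 394 178 lowest 309 196
lid ((177.30474853515625, 226.35768127441406), (44.01322937011719, 45.02262496948242), 43.22010040283203) [0.47667954 0.34819383 0.016     ]
tub base expected [301.57600345 218.75229398] blue centroid [216.23833059 299.94618342]
```

The flap reads about 50° and is steady with the gripper bearing on it, the lid is flat on the mat, and the tub is where it was. Handing in.

```bash
python3 -c "
from bench import r
print(r.sign_off())"
```

```text
the job is handed in; nothing more can be done
None
```

I've handed the job in after about 23 s of the 56 s allowed: the lid was tipped about 16–18° and laid flat, let go, within a few mm of the mat's centre; the flap is held still at about 50°; the tub hasn't visibly moved. I didn't re-check the bystanders, and sign-off returned no verdict.

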